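# Lock the pill rack and hold the talking pen on the label

## Task

Swing the keeper bar of the sloping pill-organizer rack down across the lids until it snaps into its catch, then take the talking label pen out of its charging dock and hold its tip on the round label on the organizer's lid, square to the sloping lid, pressing lightly so that the sprung tip is pushed only part of the way in. Finish like that, still holding the pen on the label for it to read out, and leave the other things on the nightstand where they are.

Things in the scene. Friction and masses are not known exactly. Their poses are not given: they have to be found in the camera images.
- rack: Grey plastic sloping rack, 266 mm long (its y) and 74 mm deep, fixed; origin at the centre of its underside, z up, x level and pointing to its high side. Its bed slopes 20 degrees (0.35 rad) down towards -x. The pill organizer lies in it between lips and end cheeks; hinge ears of the keeper bar at the +y end, the spring catch at the -y end; no part but the open bar stands higher than 90 mm.
- bar (a joint): Angle of the steel keeper bar, rad: 0 = shut, lying along the slope over the front (low) part of all lids, about 1 mm above them; grows as its -y end rises; stays where it is left (about 0.1 N m of friction and weight to move it). From about 0.06 rad down its end meets the spring catch, and about 4 N down at the end snaps it past, then it lies at 0.
- bar_hinge (a point): Hinge axis of the bar, mid-width, at mid-thickness of the bar; the axis runs along this point's x (up the slope). The bar is a flat strip 12 mm wide and 5 mm thick that runs from here along this point's -y (the point turns with the bar) and its upper face looks along the point's +z.
- bar_end (a point): Round free end of the bar (8 mm roll), 236 mm from the hinge axis along the bar. A flat lifting tongue 18 x 14 mm sticks out to the low side, 14 mm before the end.
- organizer: Clear plastic weekly pill organizer, 210 mm (its y) x 50 mm (its x, up the slope) x 27 mm high, seven cells with shut snap lids, loose in the rack. Origin at the centre of its underside; its z is square to the sloping lids.
- label (a point): Centre of the round label, white paper with a thin raised black rim, 18 mm across, on the sixth lid counted from the hinge end, on the lid's upper face (7 mm up-slope of the lid's middle; 22 mm from the centre line of the shut bar). Axes as the organizer's: z is square to the lid, pointing out.
- dock: Black round charging dock, fixed: base 84 mm across, tube 42 mm across and 72 mm high, in which the pen stands. Origin at the centre of its underside.
- pen: Talking label pen: grey round barrel 25 mm across, black nose, steel tip; 149 mm long, 55 to 90 g, standing tip down in the dock, 88 mm free above the tube. Origin at the tip (when not pushed in), z along the pen from tip to tail; tip 12 mm above the table while docked.
- nib (a joint): How far the sprung tip is pushed into the nose, m: 0 = fully out, 0.008 = bottomed. The spring takes 1.5 N to start and 5.5 N to bottom (500 N/m).
- nib_tip (a point): The very end of the pen's sprung tip, round, 8 mm across.
- tumbler: Stainless steel tumbler, 74 mm across the rim, 120 mm high, a bystander. Origin at the centre of its base. It stands on one side of the rack and the dock on the other, either way round.
- bifocals: Bifocal glasses standing open on rims and temple ends, 140 mm wide, 138 mm deep, 45 mm high, a bystander. Origin under the bridge; temples run to its own +x.
- magnifier: Black plastic pocket magnifier, round lens 52 mm and flat case, 98 mm long, 11 mm high, a bystander. Origin under the lens centre; the case lies to -x.
- pill_bottle: Small amber pill bottle with white cap, 42 mm across, 80 mm high, a bystander. Origin at the centre of its base.
- remote: Black television remote control, 165 x 45 x 18 mm, long along its y, a bystander. Origin at the centre of its underside.
- glasses_case: Grey rounded spectacle case, 160 x 66 x 42 mm, long along its y, a bystander. Origin at the centre of its underside.
- hearing_case: Round grey hearing-aid case, 62 mm across, 26 mm high, a bystander. Origin at the centre of its underside.
There are look-alikes about, which are no part of the job. Leave any orange look-alike of the pen alone.

How it is judged:
By the outcome, as a careful person would: the job done as asked, in the order asked, and still so for the second after the job is handed in, while the arm keeps its last pose, push and grip.
It also fails if it takes over 72 s, if anything falls off the work surface, if the arm or the gripper's body presses on something with over 40 N, if the wrist force passes 120 N, or if a joint passes its speed limit or range.

## Robot

A 6-joint arm with a two-finger parallel gripper is mounted at the origin on the work surface. World frame = base frame: x ahead of the robot, y to its left, z up, the work surface at z = 0. Lengths are in mm, angles in rad, forces in N, time in s.
With the tool pointing down it reaches from about 350 to 775 mm from the base axis. Payload 7.3 kg.
Tool frame: the origin (TCP) lies at the very end of the fingers, on their centre line; the grasp point (between the pads) lies 19 mm behind it; z points along the fingers, y is the line along which they close (so a half turn about z gives the same grasp; the last joint's range is limited). The gripper opens to 92 mm and grips with 3 to 60 N. Pads are 19 mm wide; open, the fingers measure 130 mm over their backs; the gripper's body (75 mm by 190 mm) begins 47 mm behind the grasp point.
Start: joints at [1.027, 0.342, 1.524, -0, 1.275, -0.146], TCP at [203.368, 484.031, 226.741] pointing down, gripper open.
Joint ranges: [-2.53, 2.53], [-0.77, 2.02], [0.04, 2.7], [-1, 4.14], [0.28, 2.66], [-3.11, 3.11]. Speed limits (rad/s): [2.57, 2.57, 3.14, 3.14, 3.14, 3.14].

## Interface

Orientations are given as [roll, pitch, yaw] about the fixed x, y, z axes, in that order (R = Rz(yaw) Ry(pitch) Rx(roll)).
In Python, from plant import get_obs, vision, workorder gives the robot as it stands.
- The arm moves only by the shell command python3 -m pendant 'ROWS' [OPENING]. ROWS is a JSON object of lists of equal length, an entry for each row: "dp": the shift along the tool's x, y, z in m, a list of three; "rotation": the turn, a rotation vector about the tool's x, y, z in rad, a list of three. A call has 1 to 8 rows; each row is the pose to reach, as a shift and turn from the pose commanded when the call began, along the tool's axes at that moment; what a row does not reach only later rows make up. A row lasts 1/8 s, in which the tool goes at most 62.5 mm and 10.7 degrees, less where a joint would pass 70% of its speed; a pose out of reach is approached as far as the arm can. A call with a gripper value outside its range is refused whole. OPENING is the finger opening in m, from 0 to 0.0918, set as the call begins (- or left out, the last holds). The fingers move at their own pace and stop on an object; the grip force is fixed at half the most. Time passes only in rows, so rows that repeat a pose let the fingers close. It gives the time, the measured TCP pose, the force, the opening and the grip force at its end, in the units of the state.
- get_obs(): the state, without advancing time (a new reading comes with each control period).
- vision.capture(name): name is "side" or "top"; returns a dict with "pixels" (420x560x3 uint8, red, green, blue), "vfov" (degrees; the focal length in pixels is half the picture's height over the tangent of half this angle, whatever the lens; pixels are square), "cx", "cy" (the principal point, pixels), "pose" (4x4, takes a point from camera to world coordinates). Camera axes: x right, y up, looking along -z (the intrinsics and any distortion apply to the point x, -y, -z); pixel columns grow to the right and rows downward; lengths in mm; the calibration is good to about 2 mm. A picture is of the moment at which its call begins. There is no depth.
- workorder.close_job(): hands the job in; it is judged then, once.
The state is a dict: "time": time; "joint_positions": joint angles; "dq": joint speeds; "tau": joint torques, N m; "tool_pos": TCP position; "tcp_rot": TCP orientation; "contact_force": force on the tool from outside, world axes, zero at the start; "moment": the same for the moment, N m; "grip_width": finger opening in mm; "finger_force": force on a finger pad.
Only numpy, scipy, OpenCV 4.12 (cv2) and the standard library are available. Lean on these libraries where they do the work, as an engineer would, in place of code of your own. Each camera call takes 0.05 s, during which the arm holds its last target. There are 200 camera calls.

## Working session

There is one attempt and no reset: what is moved stays moved. The work goes in short steps, Python scripts to look and compute and a shell command to move; the robot and the scene stay as the last step left them, time stands still between calls to the robot, and variables do not carry over. Pictures are saved under pics/ and viewed, at most 10 in all, crops included, and the job is handed in when it is done.

```bash
ls; mkdir -p pics; python3 - <<'E'
from plant import get_obs, vision
import cv2
print(get_obs())
for n in("side","top"):
    d=vision.capture(n); print(n,{k:d[k] for k in d if k!="pixels"})
    cv2.imwrite(f"pics/{n}0.png",d["pixels"][:,:,::-1])
E
```

```text
pics
{'time': 0.0, 'joint_positions': array([ 1.02699297e+00,  3.42734937e-01,  1.52503839e+00, -1.29082283e-05,
        1.27536823e+00, -1.46000028e-01]), 'dq': array([ 0.00031118,  0.00094012, -0.00139689, -0.00041164,  0.0016461 ,
       -0.00064238]), 'tau': array([-1.27843330e-03, -4.31239164e+01, -2.44216543e+01,  7.17010559e-02,
        5.58729633e-02, -1.11379027e-04]), 'tool_pos': array([203.15142263, 483.65866284, 226.03115384]), 'tcp_rot': array([-3.14005843e+00, -2.13125701e-04,  2.74379293e+00]), 'contact_force': array([-0.36892422,  0.1218461 , -0.05175099]), 'moment': array([-0.0874221 ,  0.01783224, -0.00899785]), 'finger_force': 0.0, 'grip_width': 91.85894956718727}
side {'vfov': 54.47361071511655, 'cx': 276.20807563460824, 'cy': 203.73831491621127, 'pose': array([[ 8.93715972e-01,  3.19604966e-01, -3.14840321e-01,
         2.59065106e+02],
       [-4.48324190e-01,  6.10199064e-01, -6.53194093e-01,
        -5.51271673e+02],
       [-1.66488068e-02,  7.24920525e-01,  6.88631287e-01,
         6.52137465e+02],
       [ 0.00000000e+00,  0.00000000e+00,  0.00000000e+00,
         1.00000000e+00]])}
top {'vfov': 43.374993450231585, 'cx': 277.3451986521335, 'cy': 205.5211895441185, 'pose': array([[-5.56068934e-03,  9.99300174e-01, -3.69897317e-02,
         4.77841068e+02],
       [-9.99892620e-01, -5.05483988e-03,  1.37548946e-02,
         3.42293795e+00],
       [ 1.35582914e-02,  3.70622465e-02,  9.99220978e-01,
         1.21260314e+03],
       [ 0.00000000e+00,  0.00000000e+00,  0.00000000e+00,
         1.00000000e+00]])}
```

View pics/side0.png

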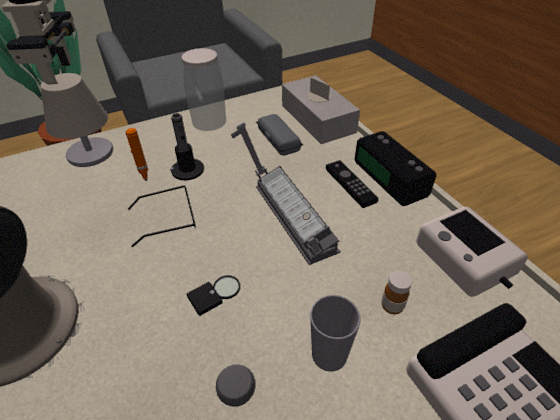

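View pics/top0.png

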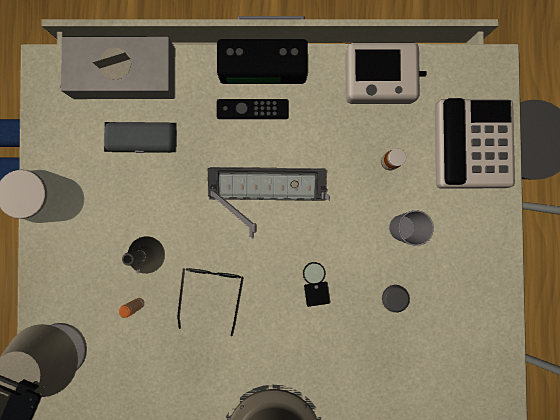

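The side view shows the rack from (265,180) to (330,250), with the bar open up to (238,130). There are two pen candidates:
- The dark pen standing in the black dock: side (178,130), top (128,258).
- The orange look-alike: side (137,150), top (130,308).

I choose the grey/black one in the dock and will check it in a close crop.

```bash
python3 - <<'E'
import cv2,numpy as np
t=cv2.imread("pics/top0.png");s=cv2.imread("pics/side0.png")
f=lambda im,x,y,w,h,k:cv2.resize(im[y:y+h,x:x+w],None,fx=k,fy=k,interpolation=cv2.INTER_CUBIC)
cv2.imwrite("pics/c1.png",cv2.convertScaleAbs(f(t,200,155,140,90,5.7143),alpha=1.5))
cv2.imwrite("pics/c2.png",cv2.convertScaleAbs(np.hstack([f(s,225,115,120,150,4),np.vstack([f(s,160,105,50,80,4),f(t,115,230,50,70,4)])]),alpha=1.6))
E
```

```text
(no output)
```

View pics/c1.png

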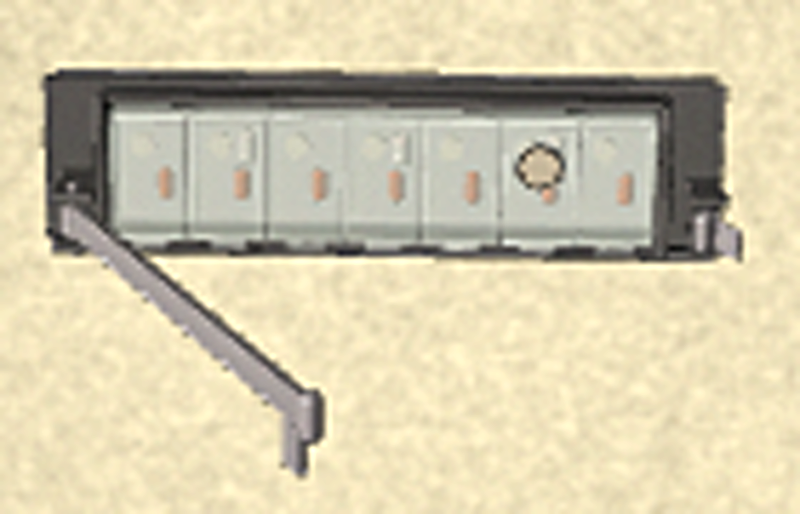

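View pics/c2.png

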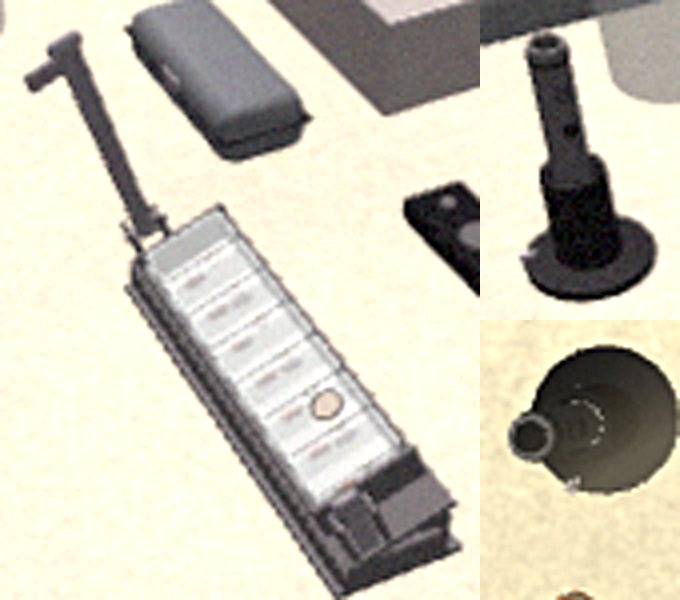

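```bash
cat > h.py <<'E'
import numpy as np,cv2
from plant import get_obs,vision
from scipy.spatial.transform import Rotation as R
W=420
P={}
for n in("side","top"):
    d=vision.capture(n);f=W/2/np.tan(np.radians(d["vfov"]/2));P[n]=(f,d["cx"],d["cy"],d["pose"],d["pixels"])
def ray(n,u):
    f,cx,cy,T,_=P[n];v=T[:3,:3]@[(u[0]-cx)/f,-(u[1]-cy)/f,-1];return T[:3,3],v/np.linalg.norm(v)
def onz(n,u,z):
    o,v=ray(n,u);return o+v*(z-o[2])/v[2]
def tri(ut,us):
    (a,v),(b,w)=ray("top",ut),ray("side",us)
    s=np.linalg.lstsq(np.c_[v,-w],b-a,rcond=None)[0];p,q=a+v*s[0],b+w*s[1]
    return (p+q)/2,np.linalg.norm(p-q)
def proj(n,p):
    f,cx,cy,T,_=P[n];q=T[:3,:3].T@(np.array(p)-T[:3,3]);return np.array([cx+f*q[0]/-q[2],cy-f*q[1]/-q[2]])
def tool():
    o=get_obs();return o["tool_pos"],R.from_euler("xyz",o["tcp_rot"]).as_matrix(),o
E
python3 - <<'E'
from h import *
np.set_printoptions(precision=2,suppress=True)
for k,a,b in [("label",(294.5,184.05),(306.75,215.75)),("end",(254.6,227.8),(241.25,126.25)),("hinge",(211.9,193.15),(262,170.5)),("tongue",(251.8,237.25),(233.25,135.5)),("tail",(127.75,258.75),(176.75,116)),("base",(146.25,255),(187.5,169.5))]: print(k,*tri(a,b))
c=lambda x,y:(200+x/5.7143,155+y/5.7143)
print("top edge",onz("top",c(47,76),70),onz("top",c(722,80),70),"org",onz("top",c(112,240),50),onz("top",c(655,250),50))
print("base z8",onz("top",(146.25,255),6),onz("side",(187.5,169.5),6))
E
```

```text
label [568.   -50.58  60.62] 1.5673481978746695
end [473.89  31.34 255.87] 1.6379704601152498
hinge [550.4  129.84  56.58] 4.203104799275402
tongue [457.69  36.64 238.33] 4.270028569481905
tail [413.49 286.31 156.91] 1.7260632570382581
base [412.08 286.25   0.5 ] 1.7183076235160817
top edge [601.62 137.07  70.  ] [ 599.04 -119.28   70.  ] org [540.29 114.45  50.  ] [535.41 -94.93  50.  ]
base z8 [411.56 285.22   6.  ] [411.59 278.83   6.  ]
```

The crop confirms the choice: a grey-barrelled pen in the dock, tail at top (127.8,258.8) and side (176.8,116). The label, hinge and bar end triangulate consistently, with the bar 235 mm long at about 1.14 rad. Next I plan the bar push.

```bash
cat >> h.py <<'E'
YAW=-0.017;A=np.radians(20)
RK=R.from_euler("z",YAW).as_matrix()
n=RK@[-np.sin(A),0,np.cos(A)];yr=RK@[0,1,0];xs=np.cross(yr,n)
H=np.array([550.9,129.8,57.2]);L=np.array([568.2,-50.6,60.3])
RT=np.c_[np.cross(yr,-n),yr,-n]      # tool square to lid
def corner(th,r=195,gap=0):           # TCP for -y finger corner on bar's upper face
    d=-yr*np.cos(th)+n*np.sin(th);u=n*np.cos(th)+yr*np.sin(th)
    return H+r*d+(2.5+gap)*u+19*yr
def rel(p,Rt=None):
    t,Rc,o=tool();Rt=Rc if Rt is None else Rt
    print("dp",np.round(Rc.T@(np.array(p)-t)/1000,4),"rot",np.round(R.from_matrix(Rc.T@Rt).as_rotvec(),3))
np.set_printoptions(precision=3,suppress=True)
E
python3 -c "
from h import *
print(corner(1.138,gap=20)); rel(corner(1.138,gap=20),RT)"
```

```text
[486.417  88.53  232.412]
dp [-0.414 -0.255 -0.006] rot [-0.067 -0.345 -0.377]
```

```bash
python3 -m pendant '{"dp":[[-0.04,-0.025,-0.002],[-0.09,-0.055,-0.004],[-0.14,-0.086,-0.006],[-0.19,-0.117,-0.006],[-0.24,-0.148,-0.006],[-0.29,-0.179,-0.006],[-0.34,-0.21,-0.006],[-0.375,-0.231,-0.006]],"rotation":[[-0.005,-0.03,-0.03],[-0.015,-0.08,-0.08],[-0.025,-0.13,-0.14],[-0.035,-0.18,-0.2],[-0.045,-0.24,-0.26],[-0.055,-0.29,-0.32],[-0.062,-0.33,-0.36],[-0.067,-0.345,-0.377]]}' 0
python3 -c "
from h import *
rel(corner(1.138,gap=20),RT)
cv2.imwrite('pics/b.png',P['side'][4][:,:,::-1])
for th in (1.138,.9,.6,.3,.1,0): rel(corner(th),RT)"
```

```text
time: 1.3
tool_pos: [460.3, 123.7, 232.9]
tcp_rot: [3.141, 0.351, 3.124]
contact_force: [-0.7, 0.9, -0.3]
grip_width: 16.4
finger_force: 0.0
dp [-0.024 -0.034  0.009] rot [-0.001  0.002 -0.004]
dp [-0.024 -0.052  0.018] rot [-0.001  0.002 -0.004]
dp [-0.024 -0.091  0.042] rot [-0.001  0.002 -0.004]
dp [-0.024 -0.132  0.084] rot [-0.001  0.002 -0.004]
dp [-0.025 -0.158  0.136] rot [-0.001  0.002 -0.004]
dp [-0.024 -0.166  0.174] rot [-0.001  0.002 -0.004]
dp [-0.024 -0.167  0.194] rot [-0.001  0.002 -0.004]
```

```bash
python3 -m pendant '{"dp":[[-0.012,-0.017,0.004],[-0.024,-0.034,0.009],[-0.024,-0.045,0.015],[-0.024,-0.056,0.021],[-0.024,-0.066,0.026],[-0.024,-0.075,0.031],[-0.024,-0.083,0.036],[-0.024,-0.091,0.042]],"rotation":[[0,0,0],[0,0,0],[0,0,0],[0,0,0],[0,0,0],[0,0,0],[0,0,0],[0,0,0]]}' 0
python3 -c "
from h import *
t=P['top'][4][150:250,190:340];s=P['side'][4][80:270,200:350]
cv2.imwrite('pics/b1.png',np.hstack([cv2.resize(t,None,fx=2.5,fy=3.8),cv2.resize(s,None,fx=2.5,fy=2)])[:,:,::-1])
for th in (.9,.75,.6,.45,.3,.2,.1,.05,0): rel(corner(th),RT)"
```

```text
time: 2.4
tool_pos: [495.2, 33.7, 201.2]
tcp_rot: [3.141, 0.35, 3.125]
contact_force: [-0.9, -0.9, 1.7]
grip_width: 0.6
finger_force: 0.1
dp [-0.002 -0.003 -0.001] rot [ 0.    -0.001 -0.001]
dp [-0.002 -0.025  0.019] rot [ 0.    -0.001 -0.001]
dp [-0.002 -0.043  0.041] rot [ 0.    -0.001 -0.001]
dp [-0.002 -0.058  0.066] rot [ 0.    -0.001 -0.001]
dp [-0.002 -0.069  0.093] rot [ 0.    -0.001 -0.001]
dp [-0.002 -0.074  0.112] rot [ 0.    -0.001 -0.001]
dp [-0.002 -0.077  0.132] rot [ 0.    -0.001 -0.001]
dp [-0.002 -0.078  0.141] rot [ 0.    -0.001 -0.001]
dp [-0.002 -0.079  0.151] rot [ 0.    -0.001 -0.001]
```

View pics/b1.png

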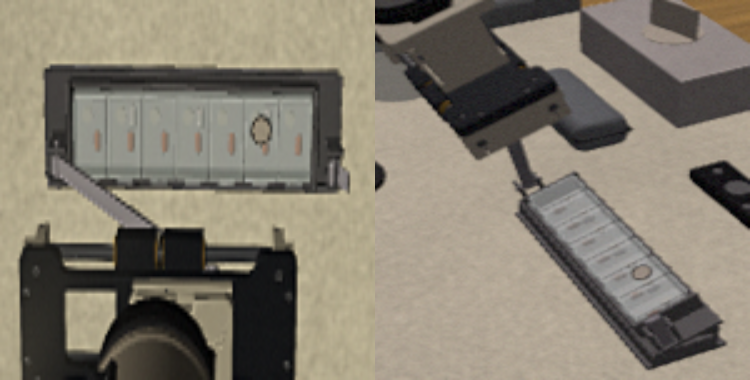

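The picture shows the bar disappearing under the closed fingers at (150,225), with about 2 N of contact. I keep following the arc down.

```bash
python3 -m pendant '{"dp":[[-0.002,-0.014,0.009],[-0.002,-0.027,0.021],[-0.002,-0.039,0.036],[-0.002,-0.05,0.052],[-0.002,-0.06,0.07],[-0.002,-0.068,0.09],[-0.002,-0.073,0.108],[-0.002,-0.076,0.122]],"rotation":[[0,0,0],[0,0,0],[0,0,0],[0,0,0],[0,0,0],[0,0,0],[0,0,0],[0,0,0]]}' 0
python3 -c "
from h import *
for th in (.15,.1,.05,0): rel(corner(th),RT)"
```

```text
time: 3.5
tool_pos: [537.6, -42.6, 86.8]
tcp_rot: [3.141, 0.349, 3.124]
contact_force: [0.3, -0.2, -0.2]
grip_width: 0.3
finger_force: 0.1
dp [-0.    -0.001 -0.001] rot [ 0.001 -0.002 -0.   ]
dp [-0.    -0.002  0.009] rot [ 0.001 -0.002 -0.   ]
dp [-0.    -0.003  0.019] rot [ 0.001 -0.002 -0.   ]
dp [-0.    -0.004  0.028] rot [ 0.001 -0.002 -0.   ]
```

```bash
python3 -m pendant '{"dp":[[0,-0.001,0.005],[0,-0.002,0.01],[0,-0.003,0.014],[0,-0.003,0.017],[0,-0.003,0.02],[0,-0.003,0.023],[0,-0.003,0.025],[0,-0.003,0.027]],"rotation":[[0,0,0],[0,0,0],[0,0,0],[0,0,0],[0,0,0],[0,0,0],[0,0,0],[0,0,0]]}' 0
python3 -c "
from h import *
for th in (.05,0): rel(corner(th),RT)"
```

```text
time: 4.6
tool_pos: [546.6, -45.8, 62.3]
tcp_rot: [3.141, 0.35, 3.125]
contact_force: [-2.4, -2.3, 1.6]
grip_width: 0.5
finger_force: 1.6
dp [ 0.    -0.    -0.007] rot [ 0.001  0.    -0.   ]
dp [ 0.    -0.001  0.002] rot [ 0.001  0.    -0.   ]
```

```bash
python3 -m pendant '{"dp":[[0,0,0.001],[0,0,0.002],[0,0,0.003]],"rotation":[[0,0,0],[0,0,0],[0,0,0]]}' 0
python3 -m pendant '{"dp":[[0,0,0.001],[0,0,0.002],[0,0,0.002]],"rotation":[[0,0,0],[0,0,0],[0,0,0]]}' 0
```

```text
time: 5.08
tool_pos: [547.6, -45.5, 59.1]
tcp_rot: [3.141, 0.349, 3.125]
contact_force: [0.2, 0.0, 1.8]
grip_width: 0.4
finger_force: 1.2
time: 5.45
tool_pos: [548.0, -45.6, 58.4]
tcp_rot: [3.141, 0.35, 3.125]
contact_force: [-8.6, -0.4, 14.3]
grip_width: 0.1
finger_force: 8.4
```

```bash
python3 -m pendant '{"dp":[[0,0.002,-0.02],[0,0.01,-0.06],[0,0.04,-0.11],[0,0.09,-0.15],[0,0.14,-0.17],[0,0.19,-0.19],[0,0.24,-0.2],[0,0.29,-0.2]],"rotation":[[0,0,0],[0,0,0],[0,0,0],[0,0.05,0],[0,0.12,0],[0,0.2,0],[0,0.28,0],[0,0.349,0]]}' 0.07
python3 -c "
from h import *
print(tool()[0],tool()[2]['tcp_rot'],tool()[2]['contact_force'])
t=P['top'][4][150:220,200:340];s=P['side'][4][150:270,240:350]
cv2.imwrite('pics/b2.png',cv2.convertScaleAbs(np.hstack([cv2.resize(t,(440,300)),cv2.resize(s,(360,393))[:300*0+393][93:]])[:,:,::-1],alpha=1.5))
cv2.imwrite('pics/t2.png',P['top'][4][:,:,::-1]);cv2.imwrite('pics/s2.png',P['side'][4][:,:,::-1])"
```

```text
time: 6.45
tool_pos: [484.8, 247.3, 246.7]
tcp_rot: [3.141, 0.001, 3.125]
contact_force: [1.5, 0.3, -0.4]
grip_width: 69.1
finger_force: 0.0
[485.005 249.473 244.664] [ 3.14  -0.001  3.129] [ 0.349 -0.057  0.411]
```

View pics/b2.png

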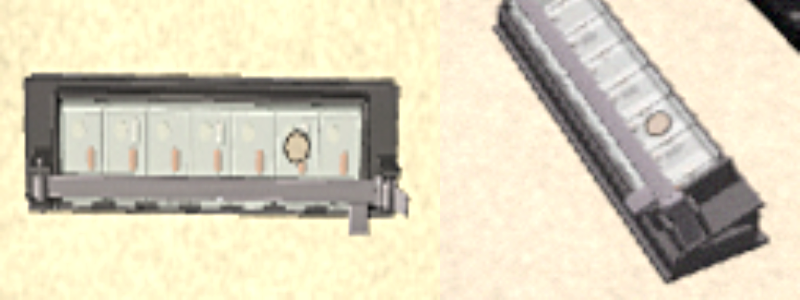

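The bar lies flat along the lids with its end in the catch. In the top crop it is parallel to the rack edge, from (50,186) to (385,188), and the stop force reached 16 N, so it has snapped. Next is the pen.

```bash
python3 -c "
from h import *
V=np.diag([-1,1,-1.])
rel([412.8,286.2,190],V);rel([412.8,286.2,102],V)"
```

```text
dp [0.072 0.039 0.055] rot [-0.    -0.001 -0.015]
dp [0.072 0.039 0.143] rot [-0.    -0.001 -0.015]
```

```bash
python3 -m pendant '{"dp":[[0.03,0.02,0.01],[0.06,0.034,0.03],[0.072,0.039,0.05],[0.072,0.039,0.055],[0.072,0.039,0.06],[0.072,0.039,0.065],[0.072,0.039,0.065],[0.072,0.039,0.065]],"rotation":[[0,0,0],[0,0,-0.01],[0,0,-0.015],[0,0,-0.015],[0,0,-0.015],[0,0,-0.015],[0,0,-0.015],[0,0,-0.015]]}' 0.07
python3 -c "
from h import *
V=np.diag([-1,1,-1.])
rel([412.8,286.2,102],V)
t=P['top'][4][200:300,90:200];s=P['side'][4][60:190,130:240]
cv2.imwrite('pics/p1.png',cv2.convertScaleAbs(np.hstack([cv2.resize(t,(440,400)),cv2.resize(s,(338,400))])[:,:,::-1],alpha=1.7))"
```

```text
time: 7.65
tool_pos: [413.7, 285.5, 180.6]
tcp_rot: [3.141, 0.001, 3.139]
contact_force: [-0.6, -0.4, 0.3]
grip_width: 69.9
finger_force: 0.0
dp [0.001 0.001 0.079] rot [ 0.001  0.001 -0.002]
```

View pics/p1.png

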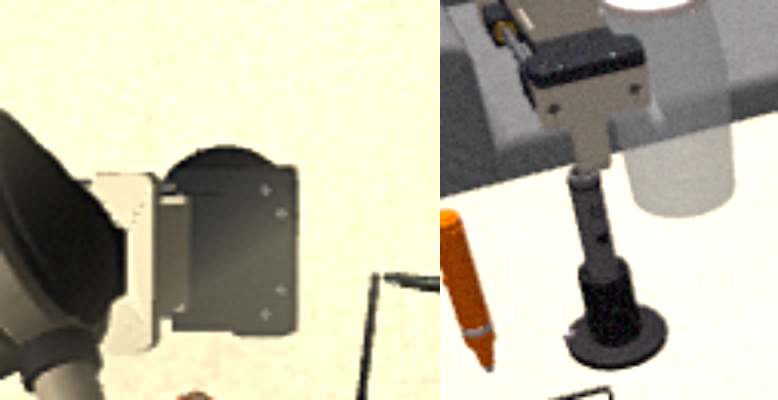

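The side view shows the fingers centred above the pen tail at (583,178), and the orange pen is well clear at (460,290). I descend.

```bash
python3 -m pendant '{"dp":[[0.001,0.001,0.015],[0.001,0.001,0.035],[0.001,0.001,0.055],[0.001,0.001,0.07],[0.001,0.001,0.079],[0.001,0.001,0.079]],"rotation":[[0,0,0],[0,0,0],[0,0,0],[0,0,0],[0,0,0],[0,0,0]]}' 0.07 && python3 -m pendant '{"dp":[[0,0,0],[0,0,0],[0,0,0],[0,0,0],[0,0,0],[0,0,0]],"rotation":[[0,0,0],[0,0,0],[0,0,0],[0,0,0],[0,0,0],[0,0,0]]}' 0.01
```

```text
time: 8.5
tool_pos: [412.3, 286.6, 101.1]
tcp_rot: [3.141, -0.0, 3.14]
contact_force: [0.2, 0.6, 0.1]
grip_width: 70.6
finger_force: 0.0
time: 9.25
tool_pos: [412.5, 286.7, 101.5]
tcp_rot: [3.141, 0.001, 3.14]
contact_force: [0.8, -0.4, 0.4]
grip_width: 24.8
finger_force: 30.0
```

```bash
python3 -m pendant '{"dp":[[0,0,-0.01],[0,0,-0.03],[0,0,-0.05],[0,0,-0.075],[0,0,-0.1],[0,0,-0.125],[0,0,-0.14],[0,0,-0.14]],"rotation":[[0,0,0],[0,0,0],[0,0,0],[0,0,0],[0,0,0],[0,0,0],[0,0,0],[0,0,0]]}'
python3 -c "
from h import *
print(L+n*120); rel(L+n*120,RT)"
```

```text
time: 10.25
tool_pos: [412.8, 286.8, 242.9]
tcp_rot: [3.14, 0.003, 3.14]
contact_force: [0.6, 0.1, -1.6]
grip_width: 24.6
finger_force: 30.0
[527.164 -49.902 173.063]
dp [-0.116 -0.336  0.068] rot [ 0.003 -0.349  0.015]
```

```bash
python3 -m pendant '{"dp":[[-0.01,-0.03,0],[-0.026,-0.076,0],[-0.042,-0.122,0],[-0.058,-0.168,0],[-0.074,-0.215,0.01],[-0.09,-0.26,0.02],[-0.105,-0.306,0.03],[-0.113,-0.33,0.03]],"rotation":[[0,-0.02,0],[0,-0.06,0.003],[0,-0.11,0.006],[0,-0.16,0.008],[0,-0.22,0.01],[0,-0.28,0.012],[0,-0.33,0.015],[0.003,-0.349,0.015]]}'
python3 -m pendant '{"dp":[[0,0,0],[0,0,0],[0,0,0]],"rotation":[[0,0,0],[0,0,0],[0,0,0]]}'
python3 -c "
from h import *
t,Rc,o=tool();print(t,o['tcp_rot'],proj('side',t+Rc[:,2]*89.6),proj('top',t+Rc[:,2]*89.6),proj('side',L));rel(L+n*120,RT)
s=P['side'][4];print(proj('side',t+Rc[:,2]*-59.6+0))
cv2.imwrite('pics/q.png',cv2.convertScaleAbs(cv2.resize(s[110:260,225:375],(600,600),interpolation=cv2.INTER_CUBIC),alpha=1.6)[:,:,::-1])"
```

```text
time: 11.35
tool_pos: [523.7, -45.6, 209.3]
tcp_rot: [3.141, 0.347, 3.122]
contact_force: [-0.4, 0.9, -0.2]
grip_width: 24.6
finger_force: 30.0
time: 11.72
tool_pos: [524.5, -42.5, 211.2]
tcp_rot: [3.141, 0.349, 3.126]
contact_force: [-0.3, 1.0, -0.6]
grip_width: 24.5
finger_force: 30.0
[524.672 -42.636 211.377] [3.141 0.349 3.126] [299.902 191.171] [292.565 187.348] [306.45  215.863]
dp [ 0.011 -0.007  0.037] rot [0.001 0.    0.001]
[274.627 137.212]
```

View pics/q.png

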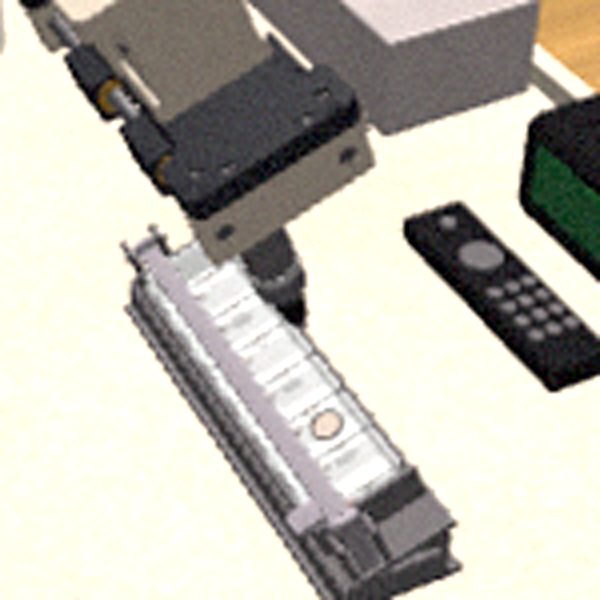

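The pen nose appears at crop (297,322), and kinematics predict (300,325), so the grip is straight. The label is at crop (327,424). I approach to about 10 mm above it.

```bash
python3 -m pendant '{"dp":[[0.006,-0.004,0.005],[0.011,-0.007,0.015],[0.011,-0.007,0.03],[0.011,-0.007,0.043],[0.011,-0.007,0.052],[0.011,-0.007,0.056],[0.011,-0.007,0.056],[0.011,-0.007,0.056]],"rotation":[[0,0,0],[0,0,0],[0,0,0],[0,0,0],[0,0,0],[0,0,0],[0,0,0],[0,0,0]]}'
python3 -c "
from h import *
t,Rc,o=tool();print(t,proj('side',t+Rc[:,2]*89.6),proj('top',t+Rc[:,2]*89.6),proj('side',L));rel(L+n*89.6,RT)
a=np.array([get_obs()['contact_force'] for i in range(5)]);print(a.mean(0)@n,o['moment'])
s=P['side'][4]
cv2.imwrite('pics/q2.png',cv2.convertScaleAbs(cv2.resize(s[160:260,255:355],(600,600),interpolation=cv2.INTER_CUBIC),alpha=1.6)[:,:,::-1])"
```

```text
time: 12.82
tool_pos: [533.7, -50.7, 155.3]
tcp_rot: [3.142, 0.35, 3.125]
contact_force: [0.4, 0.5, -0.8]
grip_width: 24.5
finger_force: 30.0
[533.605 -50.764 155.363] [305.138 212.901] [295.223 185.032] [306.45  215.863]
dp [0.    0.001 0.012] rot [-0.     0.001  0.   ]
-1.2309312248701154 [ 0.064  0.297 -0.022]
```

View pics/q2.png

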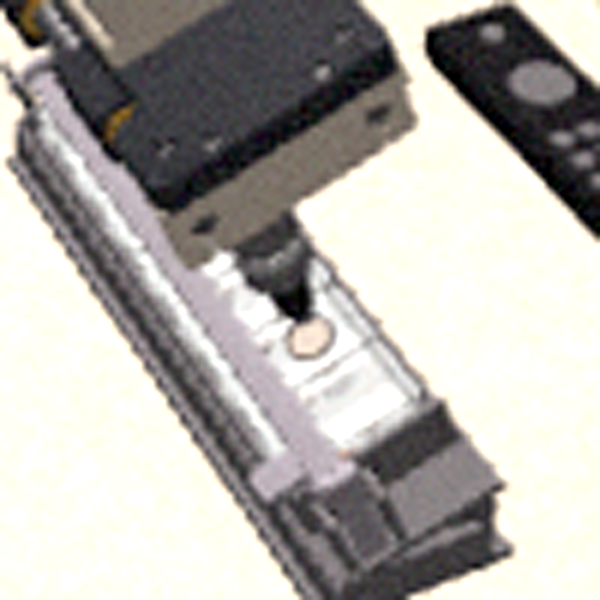

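The tip at crop (302,320) is in line with the label centre at (311,339), about 12 mm above it. I creep down, watching the force.

```bash
cat > f.py <<'E'
from h import *
import sys
rec=[]
for i in range(6):
    vision.capture("top"); o=get_obs(); rec.append(o["contact_force"])
t=o["tool_pos"];print("Fn",round(np.mean(rec,0)@n,2),"lat",np.mean(rec,0)@yr,np.mean(rec,0)@xs,"height over lid est",round((t-L)@n-89.6,2))
E
python3 f.py
python3 -m pendant '{"dp":[[0,0,0.002],[0,0,0.005],[0,0,0.008],[0,0,0.01],[0,0,0.01],[0,0,0.01]],"rotation":[[0,0,0],[0,0,0],[0,0,0],[0,0,0],[0,0,0],[0,0,0]]}'; python3 f.py
python3 -m pendant '{"dp":[[0,0,0.001],[0,0,0.002],[0,0,0.002],[0,0,0.002]],"rotation":[[0,0,0],[0,0,0],[0,0,0],[0,0,0]]}'; python3 f.py
```

```text
Fn -0.93 lat 0.17204847796027994 -0.22891437079732307 height over lid est 11.25
time: 14.08
tool_pos: [536.9, -50.8, 145.6]
tcp_rot: [3.141, 0.35, 3.124]
contact_force: [-0.4, 0.0, -0.8]
grip_width: 24.6
finger_force: 30.0
Fn -0.66 lat -0.06449323889828054 -0.010377267267571488 height over lid est 1.25
time: 14.98
tool_pos: [537.6, -50.8, 143.8]
tcp_rot: [3.141, 0.35, 3.124]
contact_force: [-0.4, -0.6, 0.7]
grip_width: 24.9
finger_force: 30.0
Fn 1.05 lat -0.044859521784686336 -0.41599190876300624 height over lid est -0.77
```

```bash
python3 -m pendant '{"dp":[[0,0,0.001],[0,0,0.0015],[0,0,0.0015],[0,0,0.0015]],"rotation":[[0,0,0],[0,0,0],[0,0,0],[0,0,0]]}'; python3 f.py
python3 -m pendant '{"dp":[[0,0,0.001],[0,0,0.0015],[0,0,0.0015],[0,0,0.0015]],"rotation":[[0,0,0],[0,0,0],[0,0,0],[0,0,0]]}'; python3 f.py
```

```text
time: 15.88
tool_pos: [538.1, -50.8, 142.3]
tcp_rot: [3.141, 0.349, 3.125]
contact_force: [-0.9, -0.3, 1.4]
grip_width: 24.6
finger_force: 30.0
Fn 1.49 lat -0.07146080866121586 0.06371599332960287 height over lid est -2.29
time: 16.77
tool_pos: [538.6, -50.8, 140.9]
tcp_rot: [3.141, 0.35, 3.124]
contact_force: [-2.2, -0.1, 1.5]
grip_width: 24.7
finger_force: 30.0
Fn 2.24 lat 0.2936055108718631 -0.1560210980699609 height over lid est -3.81
```

```bash
python3 -m pendant '{"dp":[[0,0,0],[0,0,0],[0,0,0],[0,0,0]],"rotation":[[0,0,0],[0,0,0],[0,0,0],[0,0,0]]}'; python3 f.py
python3 -c "
from h import *
s=P['side'][4]
cv2.imwrite('pics/q3.png',cv2.convertScaleAbs(cv2.resize(s[190:250,270:350],(800,600),interpolation=cv2.INTER_CUBIC),alpha=1.6)[:,:,::-1])"
```

```text
time: 17.68
tool_pos: [538.6, -50.8, 140.8]
tcp_rot: [3.141, 0.349, 3.124]
contact_force: [-0.3, -0.3, 3.0]
grip_width: 24.5
finger_force: 30.0
Fn 2.67 lat -0.4497953484484015 -0.14201988235147966 height over lid est -3.8
```

View pics/q3.png

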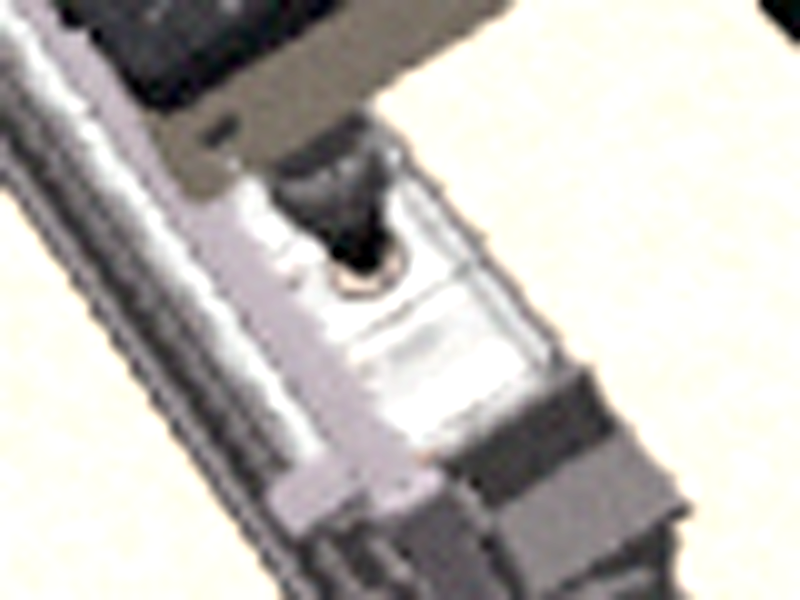

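The tip sits on the label, with the label ring showing evenly around (365,270). The bar is shut in its catch and the force is about 3 N, so the tip is pushed in about 3 to 4 mm. I hand in.

```bash
python3 -c "
from plant import workorder
print(workorder.close_job())"
```

```text
the job is handed in; nothing more can be done
None
```

I swung the keeper bar shut into its catch, then took the pen from its dock; it is held square on the label with about 3 N, its tip an estimated 3–4 mm in, and the job is handed in after about 18 s (no verdict was returned).

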